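# Reset the tripped breaker and refit the cover

## Robot

A 6-joint arm with a two-finger parallel gripper is mounted at the origin on the work surface. World frame = base frame: x ahead of the robot, y to its left, z up, the work surface at z = 0. Lengths are in m, angles in rad, forces in N, time in s.
With the tool pointing down it reaches from about 0.275 to 0.825 m from the base axis. Payload 4.9 kg.
Tool frame: the origin (TCP) lies midway between the tips of the shut fingers; the grasp point (between the pads) lies 19 mm behind it; z points along the fingers, y is the line along which they close (so a half turn about z gives the same grasp; the last joint's range is limited). The gripper opens to 85 mm and grips with 20 to 120 N. Pads are 22 mm wide; open, the fingers measure 114 mm over their backs; the gripper's body (76 mm by 85 mm) begins 54 mm behind the grasp point. The pads swing forward as they close: fully open they stand 13 mm farther back than shut.
Start: joints at [1.027, 0.326, -0.193, 1.052, 0, 1.437], TCP at [0.219, 0.504, 0.231] pointing down, gripper open.
Joint ranges: [-2.65, 2.65], [-0.97, 1.79], [-1.3, 1.35], [-1.93, 2.1], [-1.47, 1.37], [-3.14, 3.14]. Speed limits (rad/s): [2.57, 2.57, 3.14, 3.14, 3.14, 3.14].

## Interface

Orientations are given as a unit quaternion [x, y, z, w].
In Python, from plant import manip, jaws, solver, imaging, workorder, status gives the robot as it stands. Calls block until the motion is done:
- manip.move_pose(position, orientation): joint-space move of the TCP to a pose.
- manip.line_to(position, ori=None, feed=0.15): straight line of the TCP; ori=None keeps the orientation; feed is the mean speed in m/s.
- manip.set_joints(angles): joint-space move.
- jaws.release() and jaws.gripper_close(effort=None): open the fingers fully, or close them until they stop; effort is the grip in N (None keeps the last).
- manip.sleep(seconds).
- solver.solve_ik(position, orientation): joint angles nearest the present ones, or None.
- imaging.snapshot(name): name is "scene" or "top" or "wrist"; returns a dict with "image" (420x560x3 uint8, red, green, blue), "z_map" (420x560 float32, m along the optical axis (not along the pixel's ray), 0 where there is no reading), "K" (3x3 intrinsics, pixels), "R" (3x3) and "t" (3): a world point X has camera coordinates R X + t. Camera axes: x right, y down, z forward; pixel columns grow to the right and rows downward; lengths in m; the calibration is good to about 2 mm. A picture is of the moment at which its call begins.
A pose or a line that the arm cannot do raises manip.PlanningError and nothing moves.
- workorder.job_done(): hands the job in; it is judged then, once.
Readings, each from a call of its own:
- status.current_clock(): time.
- status.current_qpos(): joint angles.
- status.current_joint_vel(): joint speeds.
- status.current_joint_efforts(): joint torques, N m.
- status.current_tcp_pos(): TCP position.
- status.current_tool_rot(): TCP orientation.
- status.current_force(): force on the tool from outside, world axes, zero at the start.
- status.current_wrist_torque(): the same for the moment, N m.
- status.current_finger_gap(): finger opening in m.
- status.current_gripper_force(): force on a finger pad.
Only numpy, scipy, OpenCV 4.12 (cv2) and the standard library are available. Lean on these libraries where they do the work, as an engineer would, in place of code of your own. Each camera call takes 0.05 s, during which the arm holds its last target. There are 200 camera calls.

## Task

One of the three breakers in the open, sloping power box has tripped: its black toggle stands midway between off (leaning down the slope) and on (leaning up the slope). Reset it as one should, pushing its toggle fully off first and then fully on, and leave the other two as they are, for one of them has been switched off on purpose. Then put the yellow cover back over the box's two pins, feeling for them, so that it sits flat and fully home on the rim; do not let it drop and do not disturb the other things on the bench.

Things in the scene. Friction and masses are not known exactly. Their poses are not given: they have to be found in the camera images.
- housing: Grey steel breaker box on a low welded stand, fixed to the bench; 160 mm (along its slope) x 290 mm (y) x 72 mm deep, its open face tilted 0.40 rad (23 degrees), low at its front (-x), high at its back (+x), where three red sockets stick out 48 mm. Origin: on the bench under the middle of the rim; z is up, y along the row of breakers.
- seat (a point): Middle of the box's open face, in the rim plane, 104 mm above the bench. z: outward normal of the sloped rim; x: up the slope; y: along the row. The opening is 152 mm along x and 214 mm along y, between two 34 mm flanges at the y ends. On each flange, at y = -125 and +125 mm, stands a brass pin along z, 8 mm thick, its top edge chamfered by 1 mm.
- flange (a point): Point in the rim plane on the flange at seat x = 0, y = +125 mm, the nominal foot of one pin. The pins are clamped in slots and not measured: both stand up to 7.5 mm up or down the slope (seat x) from nominal, alike, and up to 1.5 mm off along y; they rise 10 to 17 mm above the rim. Feel or look for them.
- toggle_p (a joint): Black toggle of breaker p (rad). +0.5 (hard stop): fully on, leaning up the slope; -0.5 (hard stop): fully off, leaning down it; -0.1 to 0.1: tripped, about square to the rim. No spring: it stays where left; about 2 to 5 N move it. At the start one toggle is tripped, one on, one off; the breakers' places in the row (y = -60, 0, +60 mm) change.
- toggle_q (a joint): Black toggle of breaker q (rad). +0.5 (hard stop): fully on, leaning up the slope; -0.5 (hard stop): fully off, leaning down it; -0.1 to 0.1: tripped, about square to the rim. No spring: it stays where left; about 2 to 5 N move it. At the start one toggle is tripped, one on, one off; the breakers' places in the row (y = -60, 0, +60 mm) change.
- toggle_r (a joint): Black toggle of breaker r (rad). +0.5 (hard stop): fully on, leaning up the slope; -0.5 (hard stop): fully off, leaning down it; -0.1 to 0.1: tripped, about square to the rim. No spring: it stays where left; about 2 to 5 N move it. At the start one toggle is tripped, one on, one off; the breakers' places in the row (y = -60, 0, +60 mm) change.
- tip_p (a point): Middle of the end of toggle p: a flat bar 8 mm thick along its throw, 30 mm wide along the seat's y, 28 mm long from hinge to here. Hinge along y, 36 mm below the rim at seat x = 0, 6 mm under the breaker's white nose (46 mm along the slope, 36 mm wide). Square, this point is 8 mm below the rim, 22 mm above the nose. A leaning toggle can jam if pushed back level: follow its arc.
- tip_q (a point): Middle of the end of toggle q: a flat bar 8 mm thick along its throw, 30 mm wide along the seat's y, 28 mm long from hinge to here. Hinge along y, 36 mm below the rim at seat x = 0, 6 mm under the breaker's white nose (46 mm along the slope, 36 mm wide). Square, this point is 8 mm below the rim, 22 mm above the nose. A leaning toggle can jam if pushed back level: follow its arc.
- tip_r (a point): Middle of the end of toggle r: a flat bar 8 mm thick along its throw, 30 mm wide along the seat's y, 28 mm long from hinge to here. Hinge along y, 36 mm below the rim at seat x = 0, 6 mm under the breaker's white nose (46 mm along the slope, 36 mm wide). Square, this point is 8 mm below the rim, 22 mm above the nose. A leaning toggle can jam if pushed back level: follow its arc.
- cover: Loose yellow cover plate, 160 mm (x) x 290 mm (y) x 4 mm, 0.3 to 0.6 kg, at the start flat on the bench, handle up. Origin: centre of its underside, z out of its top. On x = 0 it has two slots 9 mm (x) x 15 mm (y), at y = -125 and +125 mm, for the pins. It fits either way round. Home: underside on the rim, a pin through each slot.
- handle (a point): Middle of the cover's black bar handle, 34 mm above the cover's underside. The bar runs along the cover's y, 116 mm long, 14 mm wide, 14 mm high, on two posts at y = -52 and +52 mm, with 23 mm clear between plate and bar.
- hammer: Bystander: hammer 270 mm long lying on the bench; origin near its middle.
- brush: Bystander: brush 180 mm long lying on the bench on the robot's side; origin near its middle.
- jar: Bystander: white jar with a blue cap, 68 mm wide, 75 mm tall; origin centre of its base.
- coupon: Bystander: welded steel test plate 150 x 75 x 13 mm; origin centre of its underside.

How it is judged:
By the outcome, as a careful person would: the job done as asked, in the order asked, and still so for the second after the job is handed in, with the robot touching nothing.
It also fails if it takes over 67 s, if anything falls off the work surface, if the arm or the gripper's body presses on something with over 40 N, if the wrist force passes 120 N, or if a joint passes its speed limit or range.

## Working session

There is one attempt and no reset: what is moved stays moved. The work goes in short steps, each a Python script; the robot and the scene stay as the last script left them, time stands still between calls to the robot, and variables do not carry over. Pictures are saved under pics/ and viewed, at most 10 in all, crops included, and the job is handed in when it is done.

```bash
ls; mkdir -p pics; python3 - <<'E'
from plant import imaging,status
import numpy as np,cv2,pickle
d={n:imaging.snapshot(n) for n in("scene","top")}
pickle.dump(d,open('d0.pkl','wb'))
for n in d: cv2.imwrite(f'pics/{n}0.png',d[n]["image"][:,:,::-1]); print(n,d[n]["K"],d[n]["R"],d[n]["t"])
print(status.current_clock(),status.current_tool_rot())
E
```

```text
pics
scene [[531.40533923   0.         281.38855349]
 [  0.         531.40533923 210.66430328]
 [  0.           0.           1.        ]] [[-0.7329229   0.6799629   0.02178255]
 [ 0.46691699  0.52605441 -0.71081311]
 [-0.49478535 -0.51080056 -0.70304355]] [ 0.4348337  -0.23328987  1.33412215]
top [[429.9216666    0.         276.27057076]
 [  0.         429.9216666  210.87370328]
 [  0.           0.           1.        ]] [[-0.01922672 -0.99980874  0.00357901]
 [-0.98823549  0.01846069 -0.15182167]
 [ 0.15172656 -0.00645594 -0.98840142]] [0.01769295 0.58354506 0.81196282]
0.1 [ 2.03464448e-01  9.79082005e-01 -7.60817622e-04 -2.57501558e-04]
```

View pics/scene0.png

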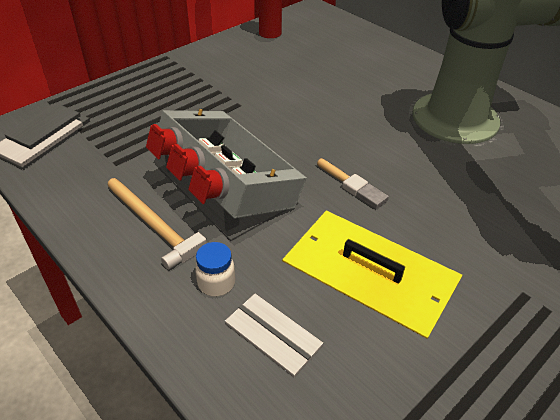

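View pics/top0.png

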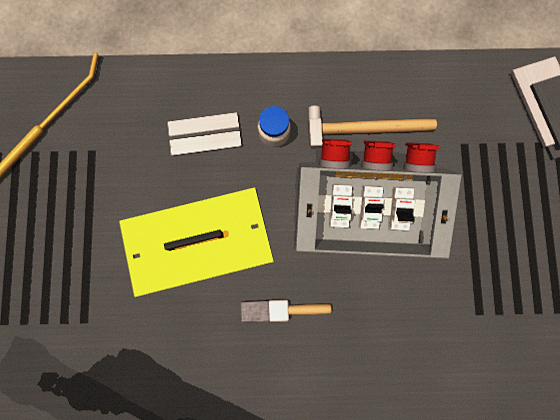

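The scene view shows the box with three toggles, brass pins near (200,112) and (272,173), and the cover with its handle near (375,258). In the top view the box is centred near (378,210), the toggles are at (342,209), (374,211) and (405,215), the pins at (309,210) and (445,217), and the cover near (195,242).

```bash
cat > h.py <<'E'
import numpy as np,cv2,pickle
from scipy.spatial.transform import Rotation as Ro
def cloud(s):
    z=s["z_map"].astype(float);v,u=np.indices(z.shape);K=s["K"]
    c=np.stack([(u-K[0,2])/K[0,0]*z,(v-K[1,2])/K[1,1]*z,z],-1)
    P=(c-s["t"])@s["R"]; P[z==0]=np.nan; return P
def proj(s,X):
    c=np.atleast_2d(X)@s["R"].T+s["t"]; p=c@s["K"].T; return p[:,:2]/p[:,2:]
E
python3 - <<'E'
from h import *
d=pickle.load(open('d0.pkl','rb'))
s=d['top'];P=cloud(s);im=s['image'].astype(int)
# cover
for n in d:
    Q=cloud(d[n]);I=d[n]['image'].astype(int)
    m=(I[...,0]>120)&(I[...,1]>120)&(I[...,2]<80)&(np.abs(Q[...,2])<.02)
    pts=Q[m];hull=cv2.minAreaRect(pts[:,:2].astype(np.float32)*1000);print(n,'cover',hull,np.median(pts[:,2]))
    bk=(I.max(-1)<60)&(np.abs(Q[...,2]-.041)<.008)
    c=np.array(hull[0])/1000
    bk&=np.hypot(Q[...,0]-c[0],Q[...,1]-c[1])<.08
    h=Q[bk];print(' handle',len(h),cv2.minAreaRect(h[:,:2].astype(np.float32)*1000),np.median(h[:,2]))
# rim plane: iterative fit on flange pixels
w=[]
for (u0,u1,v0,v1) in [(302,316,172,200),(302,314,222,246),(436,444,225,250),(446,458,180,205)]:
    w.append(P[v0:v1,u0:u1].reshape(-1,3))
w=np.vstack(w);w=w[~np.isnan(w[:,0])]
for i in range(6):
    A=np.c_[w[:,:2],np.ones(len(w))];k=np.linalg.lstsq(A,w[:,2],rcond=None)[0];r=w[:,2]-A@k
    w=w[np.abs(r)<max(.003,2*r.std())]
n=np.array([-k[0],-k[1],1]);n/=np.linalg.norm(n);print('plane',k,n,np.arccos(n[2]),len(w),r.std())
box=P[150:275,280:480].reshape(-1,3);box=box[~np.isnan(box[:,0])]
rr=box[:,2]-np.c_[box[:,:2],np.ones(len(box))]@k
b=box[np.abs(rr)<.003]
yaw=np.arctan2(-n[1],-n[0]); x=np.array([np.cos(yaw),np.sin(yaw),0]);x=x-n*(x@n);x/=np.linalg.norm(x);y=np.cross(n,x)
q=np.c_[b@x,b@y]; r=cv2.minAreaRect((q*1000).astype(np.float32));print('yaw',yaw,'rect',r)
o=x*r[0][0]/1e3+y*r[0][1]/1e3+n*(n@np.r_[0,0,k[2]]);print('seat',o)
cr=cv2.resize(s['image'][150:275,285:475],None,fx=4,fy=4,interpolation=cv2.INTER_CUBIC);cv2.imwrite('pics/boxcrop.png',cr[:,:,::-1])
E
```

```text
scene cover ((558.2766723632812, -33.5809326171875), (337.98956298828125, 719.5275268554688), 24.718708038330078) 0.004540807524293689
 handle 0 ((0.0, 0.0), (0.0, 0.0), 0.0) nan
top cover ((631.8558959960938, 147.85983276367188), (870.0261840820312, 482.9349670410156), 75.96186065673828) 0.0036220886926403386
 handle 0 ((0.0, 0.0), (0.0, 0.0), 0.0) nan
plane [ 0.42254207 -0.02799424 -0.1412416 ] [-0.38909273  0.02577816  0.92083784] 0.40057264509200463 1130 0.0012857548883642496
yaw -0.06615528694114159 rect ((572.6387329101562, -140.80023193359375), (160.95599365234375, 290.7087097167969), 0.032554931938648224)
seat [ 0.5674517  -0.17870369  0.10353329]
  return _methods._mean(a, axis=axis, dtype=dtype,
  ret = ret.dtype.type(ret / rcount)
```

View pics/boxcrop.png

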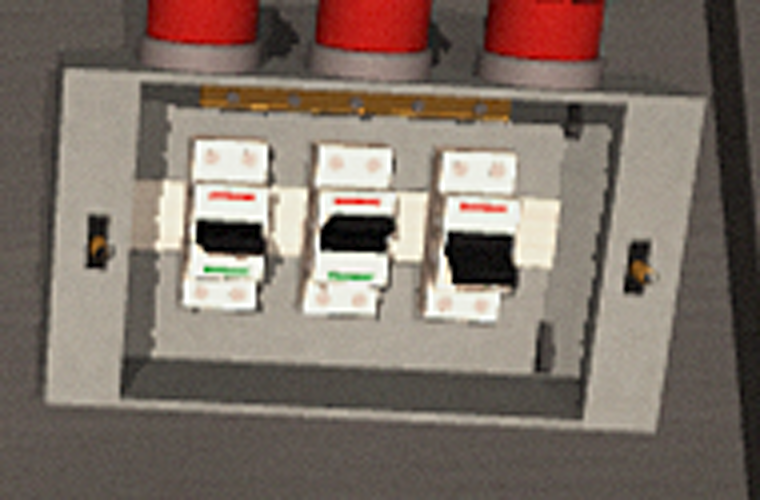

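The crop shows the right toggle (near 480,260) leaning down the slope, so it is off. The left toggle (230,237) and middle toggle (358,232) need depth to tell apart. The pins are at about (98,245) and (640,270).

```bash
cat >> h.py <<'E'
n=np.array([-0.38909273,0.02577816,0.92083784]);n/=np.linalg.norm(n)
yaw=-0.06615528694114159
# build with exact tilt
RS=(Ro.from_euler('z',yaw)*Ro.from_euler('y',-0.40)).as_matrix()
SEAT=np.array([0.5674517,-0.17870369,0.10353329])
S=lambda p: SEAT+RS@np.asarray(p,float)
toS=lambda X:(X-SEAT)@RS
E
python3 - <<'E'
from h import *
print(RS)
d=pickle.load(open('d0.pkl','rb'))
for n_ in d:
    s=d[n_];P=cloud(s);I=s['image'].astype(int);Q=toS(P)
    ok=~np.isnan(Q[...,0])
    print(n_,'cam',-s['R'].T@s['t'])
    fl=ok&(np.abs(np.abs(Q[...,1])-.12)<.02)&(np.abs(Q[...,0])<.075)&(np.abs(Q[...,2])<.006)
    print(' rim z med',np.median(Q[fl][:,2]),Q[fl][:,2].std())
    for yb in(-.06,0,.06):
        m=ok&(np.abs(Q[...,1]-yb)<.02)&(np.abs(Q[...,0])<.03)&(Q[...,2]>-.036)&(I.max(-1)<70)
        t=Q[m]
        if len(t)>3:
            tt=t[t[:,2]>np.percentile(t[:,2],98)-.005]
            print(' tog',yb,len(t),'top band',len(tt),tt.mean(0).round(4),'xrange',np.percentile(t[:,0],[3,97]).round(4),'z',np.percentile(t[:,2],[3,97]).round(4))
    for sg in(-1,1):
        m=ok&(np.abs(Q[...,1]-sg*.125)<.014)&(np.abs(Q[...,0])<.025)&(I[...,0]-I[...,2]>30)
        uv=np.argwhere(m)
        print(' pin',sg,m.sum(),Q[m].mean(0).round(4),'maxz',np.sort(Q[m][:,2])[-4:].round(4),'uv',uv[:,::-1].mean(0))
    # cover
    m=((I[...,0]>120)&(I[...,1]>120)&(I[...,2]<80)&(np.abs(P[...,2]-.004)<.006)).astype(np.uint8)
    k,lab,st,_=cv2.connectedComponentsWithStats(m);j=1+np.argmax(st[1:,4]);c=P[lab==j]
    r=cv2.minAreaRect((c[:,:2]*1000).astype(np.float32));print(' cover',r,np.median(c[:,2]))
    cen=np.array(r[0])/1e3
    h=P[ok&(np.hypot(P[...,0]-cen[0],P[...,1]-cen[1])<.085)&(np.abs(P[...,2]-.041)<.006)]
    print(' handle',len(h),cv2.minAreaRect((h[:,:2]*1000).astype(np.float32)),np.median(h[:,2]))
E
```

```text
[[ 0.91904621  0.06610704 -0.3885665 ]
 [-0.06088862  0.99781254  0.02574329]
 [ 0.38941834  0.          0.92106099]]
scene cam [1.08773068 0.50852272 0.76264869]
 rim z med 0.0015717520720125824 0.0010895580924050934
 tog -0.06 159 top band 42 [-0.0095 -0.0569 -0.0106] xrange [-0.0126  0.0048] z [-0.0279 -0.0086]
 tog 0 101 top band 37 [ 0.0125  0.0033 -0.0103] xrange [0.0031 0.0154] z [-0.0273 -0.0081]
 tog 0.06 146 top band 44 [ 0.0004  0.0629 -0.0076] xrange [-0.0037  0.0044] z [-0.027  -0.0057]
 pin -1 25 [-0.0003 -0.122   0.0082] maxz [0.0138 0.014  0.014  0.0162] uv [199.72 112.04]
 pin 1 30 [0.0004 0.1278 0.0085] maxz [0.0144 0.0147 0.0154 0.016 ] uv [272.16666667 172.43333333]
 cover ((529.5596923828125, 174.1110076904297), (168.41477966308594, 292.7978210449219), 13.264652252197266) 0.004528079516445828
 handle 510 ((530.9207153320312, 176.26719665527344), (17.93903350830078, 114.82121276855469), 13.364340782165527) 0.04084579010008502
top cam [0.45382379 0.0121589  0.89107667]
 rim z med -1.1117228095820894e-05 0.0014034142372853292
 tog -0.06 201 top band 68 [-0.0103 -0.0582 -0.0108] xrange [-0.0141  0.0044] z [-0.0288 -0.0087]
 tog 0 148 top band 56 [ 0.0116  0.0004 -0.011 ] xrange [-0.0055  0.0144] z [-0.0292 -0.0089]
 tog 0.06 119 top band 58 [-0.0004  0.0612 -0.0079] xrange [-0.0073  0.0043] z [-0.0291 -0.0057]
 pin -1 23 [-0.0003 -0.1247  0.0059] maxz [0.012  0.012  0.0132 0.015 ] uv [444.95652174 217.04347826]
 pin 1 18 [-0.0004  0.1258  0.0064] maxz [0.0117 0.0129 0.013  0.0141] uv [308.88888889 210.77777778]
 cover ((531.404296875, 175.44358825683594), (162.92654418945312, 292.88018798828125), 13.056347846984863) 0.0035547367361028807
 handle 423 ((531.4911499023438, 173.6905975341797), (14.503518104553223, 115.91015625), 13.431539535522461) 0.04031036373664486
```

Depth gives tripped at seat y=+60 (tip x≈0), on at y=0 and off at y=-60. I'll go to the tripped toggle now.

```bash
cat >> h.py <<'E'
from plant import manip,jaws,solver,imaging,workorder,status
def ori(sgn,R=RS): # tool y = sgn*seat x, tool z = -seat z
    x,y,z=R.T; yt=sgn*x; zt=-z
    return Ro.from_matrix(np.c_[np.cross(yt,zt),yt,zt]).as_quat()
F=lambda: RS.T@np.array(status.current_force())
TS=lambda: toS(np.array(status.current_tcp_pos()))
def guard(p,q,step,lim,axis,F0,feed=.03):
    """straight line in seat frame from current commanded p to q, stop when |dF[axis]|>lim"""
    p=np.array(p,float);q=np.array(q,float);N=max(1,int(np.ceil(np.linalg.norm(q-p)/step)))
    for i in range(1,N+1):
        c=p+(q-p)*i/N; manip.line_to(S(c),feed=feed); f=F()-F0
        if abs(f[axis])>lim: return c,f,True
    return c,f,False
E
python3 - <<'E'
from h import *
for s in(1,-1):
    for p in([.045,.061,.1],[.045,.061,-.02],[-.045,.061,-.02],[0,0,.1],[0,0,.015]):
        j=solver.solve_ik(S(p),ori(s)); print(s,p,None if j is None else np.round(j,2))
c=np.array([.5312,.175,.015]);
for s in(1,-1):
    print('grasp',solver.solve_ik(c,ori(s,Ro.from_euler('z',.234).as_matrix())))
E
```

```text
1 [0.045, 0.061, 0.1] [-0.39  0.14 -0.57  0.47  0.13  1.27]
1 [0.045, 0.061, -0.02] [-0.36  0.37 -0.61  0.21  0.11  1.29]
1 [-0.045, 0.061, -0.02] [-0.42  0.31 -0.84  0.04  0.14  1.24]
1 [0, 0, 0.1] [-0.56  0.12 -0.65  0.44  0.18  1.11]
1 [0, 0, 0.015] [-0.52  0.29 -0.68  0.24  0.17  1.15]
-1 [0.045, 0.061, 0.1] [-0.39  0.14 -0.57  0.47  0.13 -1.87]
-1 [0.045, 0.061, -0.02] [-0.36  0.37 -0.61  0.21  0.11 -1.85]
-1 [-0.045, 0.061, -0.02] [-0.42  0.31 -0.84  0.04  0.14 -1.9 ]
-1 [0, 0, 0.1] [-0.56  0.12 -0.65  0.44  0.18 -2.03]
-1 [0, 0, 0.015] [-0.52  0.29 -0.68  0.24  0.17 -2.  ]
grasp [ 0.18626529  0.57682314 -0.42215415  0.57181904  0.          1.52306162]
grasp [ 0.18626529  0.57682314 -0.42215415  0.57181904  0.         -1.61853103]
```

```bash
python3 - <<'E'
from h import *
q=ori(1)
t=status.current_clock
manip.move_pose(S([.045,.061,.11]),q); print('t',t())
pickle.dump(imaging.snapshot("wrist"),open('w0.pkl','wb'))
jaws.gripper_close(40); print('t',t(),status.current_finger_gap())
print(TS())
manip.line_to(S([.045,.061,-.018]),feed=.15); manip.sleep(.1)
F0=F();print('t',t(),'F0',F0,TS())
p=[.045,.061,-.018]
# to contact and on to stop
c,f,h=guard(p,[.022,.061,-.018],.003,1.2,0,F0);print(c,f,h,t())
for k in range(16):
    c2=c+[-.002,0,0]; manip.line_to(S(c2),feed=.05);f=F()-F0;c=c2
    print(k,c.round(4),TS().round(4),f.round(1),round(t(),2))
    if abs(f[0])>9: break
E
```

```text
t 2.6167
t 3.4333 -0.00015674143050266301
[0.04501166 0.06095786 0.11000155]
t 4.5333 F0 [0.53917664 0.27264693 0.82824551] [ 0.04598353  0.06077947 -0.01705453]
[ 0.03925  0.061   -0.018  ] [-1.35974733  0.23401726 -1.05106039] True 5.0333
0 [ 0.0372  0.061  -0.018 ] [ 0.037   0.0611 -0.0181] [-0.3  0.3  0. ] 5.28
1 [ 0.0352  0.061  -0.018 ] [ 0.035  0.061 -0.018] [-0.3 -0.2 -0.4] 5.53
2 [ 0.0332  0.061  -0.018 ] [ 0.033   0.0611 -0.018 ] [-0.6 -0.  -0.7] 5.78
3 [ 0.0312  0.061  -0.018 ] [ 0.031  0.061 -0.018] [-0.  -0.2 -0.7] 6.03
4 [ 0.0292  0.061  -0.018 ] [ 0.029  0.061 -0.018] [-0.1 -0.6 -0.9] 6.28
5 [ 0.0272  0.061  -0.018 ] [ 0.027  0.061 -0.018] [-0.2 -0.4 -0. ] 6.53
6 [ 0.0252  0.061  -0.018 ] [ 0.025  0.061 -0.018] [ 0.3  0.2 -0.4] 6.78
7 [ 0.0232  0.061  -0.018 ] [ 0.023   0.0611 -0.018 ] [-1.2 -0.6 -1. ] 7.03
8 [ 0.0212  0.061  -0.018 ] [ 0.021  0.061 -0.018] [-0.4  0.2 -0.6] 7.28
9 [ 0.0192  0.061  -0.018 ] [ 0.019   0.0611 -0.018 ] [-0.6 -0.4 -1.3] 7.53
10 [ 0.0172  0.061  -0.018 ] [ 0.017  0.061 -0.018] [-0.7 -0.8 -0.8] 7.78
11 [ 0.0152  0.061  -0.018 ] [ 0.0155  0.0609 -0.0179] [ 0.2 -0.7 -1.4] 8.03
12 [ 0.0132  0.061  -0.018 ] [ 0.0138  0.0609 -0.0178] [ 1.6 -1.5  0.5] 8.28
13 [ 0.0112  0.061  -0.018 ] [ 0.0113  0.0609 -0.0179] [ 1.3 -0.6  0.6] 8.53
14 [ 0.0092  0.061  -0.018 ] [ 0.0089  0.0609 -0.0181] [-0.4 -1.8  0.4] 8.78
15 [ 0.0072  0.061  -0.018 ] [ 0.0069  0.061  -0.0181] [ 1.1 -0.2 -0.4] 9.03
```

```bash
python3 - <<'E'
from h import *
t=status.current_clock
F0=np.array([.3,0,.3])
c=np.array([.0072,.061,-.018])
for k in range(10):
    c=c+[-.0015,0,0]; manip.line_to(S(c),feed=.05);f=F()-F0
    print(k,c.round(4),TS().round(4),f.round(1),round(t(),2))
    if f[0]>10: break
E
```

```text
0 [ 0.0057  0.061  -0.018 ] [ 0.0055  0.0611 -0.018 ] [ 1.7 -0.2 -0.4] 9.28
1 [ 0.0042  0.061  -0.018 ] [ 0.0041  0.0611 -0.018 ] [ 1.4 -0.9  0.2] 9.53
2 [ 0.0027  0.061  -0.018 ] [ 0.0026  0.061  -0.018 ] [ 1.9 -0.2 -0.7] 9.78
3 [ 0.0012  0.061  -0.018 ] [ 0.0023  0.061  -0.0178] [ 4.6  0.6 -1.6] 10.03
4 [-0.0003  0.061  -0.018 ] [ 0.0021  0.0609 -0.0176] [ 6.   0.4 -2. ] 10.28
5 [-0.0018  0.061  -0.018 ] [ 0.0019  0.0608 -0.0173] [ 8.7  1.4 -0.8] 10.53
6 [-0.0033  0.061  -0.018 ] [ 0.0017  0.0607 -0.0171] [ 9.6  1.3 -1.7] 10.78
7 [-0.0048  0.061  -0.018 ] [ 0.0015  0.0605 -0.0169] [11.6  1.3 -2.4] 11.03
```

```bash
python3 - <<'E'
from h import *
t=status.current_clock
manip.line_to(S([.008,.061,-.016]),feed=.1)
manip.line_to(S([.008,.061,.012]),feed=.15)
manip.line_to(S([-.042,.061,.012]),feed=.2)
manip.line_to(S([-.042,.061,-.020]),feed=.12)
manip.sleep(.1);F0=F();print(F0,t())
manip.line_to(S([-.030,.061,-.020]),feed=.1)
for x,z in [(-.027,-.0195),(-.024,-.0185),(-.021,-.017),(-.018,-.016),(-.015,-.0155),(-.012,-.0155),(-.009,-.016),(-.006,-.017),(-.004,-.018),(-.002,-.018),(-.000,-.018),(.002,-.018),(.004,-.018),(.006,-.018)]:
    manip.line_to(S([x,.061,z]),feed=.05);f=F()-F0
    print(x,TS().round(4),f.round(1),round(t(),2))
    if f[0]<-10: break
E
```

```text
[ 0.31719173 -0.24863651  0.54034003] 12.5667
-0.027 [-0.0274  0.061  -0.0193] [-3.3  0.1  3.6] 13.08
-0.024 [-0.0255  0.0611 -0.0184] [-5.1  0.2  5.6] 13.33
-0.021 [-0.022   0.0611 -0.0169] [-4.   0.8  6.3] 13.58
-0.018 [-0.0185  0.061  -0.0158] [-3.2 -0.   4.9] 13.83
-0.015 [-0.0149  0.061  -0.0153] [-2.6  0.3  3. ] 14.08
-0.012 [-0.0115  0.061  -0.0155] [-1.2  0.3  0.7] 14.33
-0.009 [-0.0085  0.061  -0.0161] [-1.8  1.2 -0.7] 14.58
-0.006 [-0.0056  0.0609 -0.0171] [-1.7  0.5 -0.7] 14.83
-0.004 [-0.0037  0.0609 -0.018 ] [-1.2  0.5 -0.1] 15.08
-0.002 [-0.0033  0.061  -0.0182] [-4.5 -0.7  1. ] 15.33
-0.0 [-0.0031  0.0611 -0.0183] [-8.2 -0.1  5.4] 15.58
0.002 [-0.0029  0.0611 -0.0184] [-11.8  -0.9   9. ] 15.83
```

```bash
python3 - <<'E'
from h import *
t=status.current_clock
manip.line_to(S([-.010,.061,-.016]),feed=.1)
manip.line_to(S([-.010,.061,.08]),feed=.25)
qg=ori(1,Ro.from_euler('z',.2335).as_matrix())
manip.move_pose([.5312,.175,.09],qg);jaws.release();print(t())
for n_ in("top","wrist"):
    s=imaging.snapshot(n_);pickle.dump(s,open(f'{n_}1.pkl','wb'))
s=pickle.load(open('top1.pkl','rb'));P=cloud(s);Q=toS(P);I=s['image'].astype(int);ok=~np.isnan(Q[...,0])
for yb in(-.06,0,.06):
    m=ok&(np.abs(Q[...,1]-yb)<.02)&(np.abs(Q[...,0])<.03)&(Q[...,2]>-.036)&(I.max(-1)<70);x=Q[m]
    if len(x)>5: print(yb,len(x),x[x[:,2]>np.percentile(x[:,2],98)-.005].mean(0).round(4))
w=pickle.load(open('wrist1.pkl','rb'));w0=pickle.load(open('w0.pkl','rb'))
cv2.imwrite('pics/w.png',np.hstack([cv2.resize(a['image'],(400,300))[:,:,::-1] for a in(w0,w)]))
E
```

```text
18.575
-0.06 196 [-0.0101 -0.0582 -0.0111]
0 146 [ 0.0117  0.0009 -0.0107]
0.06 136 [ 0.0115  0.0612 -0.0112]
```

View pics/w.png

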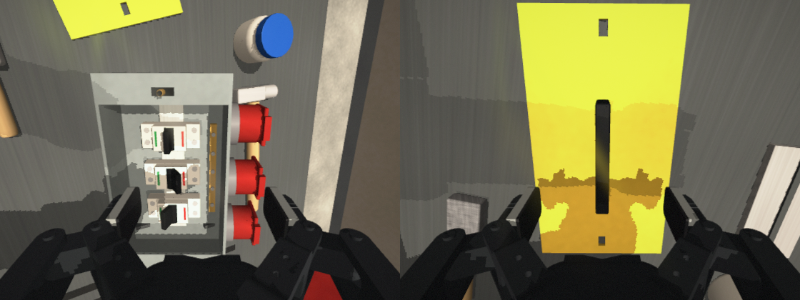

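The box view (left) shows the +y pin near (162,92), slightly off its slot's centre, with that toggle now leaning up the slope. The right view shows the handle bar upright and centred between the fingers near (603,155). The reset toggle reads on and the others are unchanged, so I'll grasp the cover.

```bash
python3 - <<'E'
from h import *
t=status.current_clock
s=pickle.load(open('w0.pkl','rb'));P=cloud(s);Q=toS(P);I=s['image'].astype(int);ok=~np.isnan(Q[...,0])
m=ok&(np.abs(Q[...,1]-.125)<.014)&(np.abs(Q[...,0])<.025)&(I[...,0]-I[...,2]>30);x=Q[m]
top=x[x[:,2]>np.percentile(x[:,2],97)-.003]
print('pin',len(x),len(top),top.mean(0).round(4),top.min(0).round(4),top.max(0).round(4))
fl=ok&(np.abs(Q[...,1]-.125)<.016)&(np.abs(Q[...,0])<.075)&(np.abs(Q[...,2])<.004);print('rim z',np.median(Q[fl][:,2]))
for yb in(-.06,0,.06):
    m=ok&(np.abs(Q[...,1]-yb)<.02)&(np.abs(Q[...,0])<.03)&(Q[...,2]>-.036)&(I.max(-1)<70);x=Q[m]
    if len(x)>5: 
        b=x[x[:,2]>np.percentile(x[:,2],98)-.003];print(yb,len(x),b.mean(0).round(4),b.min(0).round(4),b.max(0).round(4))
manip.line_to([.5312,.175,.015],feed=.15)
jaws.gripper_close(70);print(t(),status.current_finger_gap(),status.current_gripper_force(),np.round(status.current_force(),1))
manip.line_to([.5312,.175,.13],feed=.15)
print(t(),np.round(status.current_force(),2),np.round(status.current_wrist_torque(),2),np.round(status.current_tcp_pos(),4),status.current_finger_gap())
pickle.dump(imaging.snapshot("wrist"),open('w2.pkl','wb'))
w=pickle.load(open('w2.pkl','rb'))
cv2.imwrite('pics/w2.png',w['image'][:,:,::-1])
E
```

```text
pin 69 33 [-0.      0.1269  0.0137] [-0.0044  0.1231  0.012 ] [0.0027 0.1301 0.0153]
rim z 0.0006270112088607075
-0.06 580 [-0.011  -0.0562 -0.0101] [-0.0148 -0.0716 -0.0118] [-0.0077 -0.0421 -0.0074]
0 556 [ 0.0115  0.0031 -0.0104] [ 0.0077 -0.0123 -0.012 ] [ 0.0158  0.0178 -0.0076]
0.06 17012 [0.0034 0.077  0.2014] [-0.0224  0.0703  0.1993] [0.0282 0.08   0.2065]
19.9833 0.013019296427760634 69.2711341381073 [-0.6 -0.3  5.4]
20.9 [ 0.5  -0.   -4.79] [ 0.01  0.06 -0.  ] [0.5302 0.1748 0.1288] 0.013007631481060518
```

View pics/w2.png

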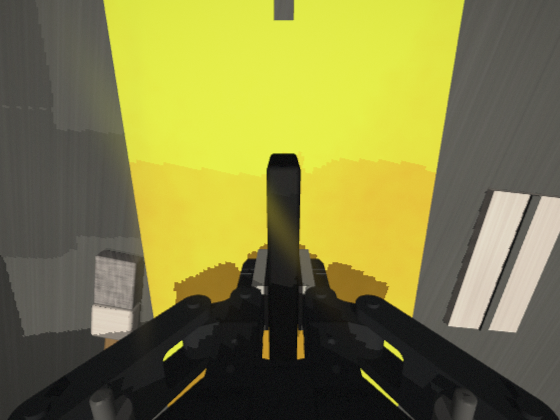

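```bash
cat >> h.py <<'E'
def rep(tag,F0,M0): print(tag,TS().round(4),(F()-F0).round(1),(RS.T@np.array(status.current_wrist_torque())-M0).round(2),round(status.current_clock(),2))
M=lambda: RS.T@np.array(status.current_wrist_torque())
E
python3 - <<'E'
from h import *
q=ori(1)
manip.line_to([.5312,.175,.2],feed=.2)
manip.move_pose(S([-.001,.0018,.12]),q)
manip.line_to(S([-.001,.0018,.045]),feed=.15);manip.sleep(.3)
F0=F();M0=M();np.savez('f0.npz',F0=F0,M0=M0);print(F0,M0);rep('hover',F0,M0)
z=.045
for z in(.037,.034,.032,.030,.028,.026,.024,.022,.02,.018,.016,.014,.012):
    manip.line_to(S([-.001,.0018,z]),feed=.05);rep(z,F0,M0)
    if (F()-F0)[2]>5: break
E
```

```text
[-2.70021987 -0.38671486 -3.58223172] [-0.02510594  0.7784323   0.0103096 ]
hover [-0.0003  0.0015  0.0458] [0. 0. 0.] [0. 0. 0.] 23.72
0.037 [-0.0015  0.002   0.0366] [ 1.8  0.5 -0.9] [ 0.01 -0.01  0.04] 24.02
0.034 [-0.0012  0.0019  0.0338] [ 0.3  0.7 -1.3] [-0.    0.03 -0.  ] 24.27
0.032 [-0.0011  0.0018  0.0319] [ 1.   0.1 -0.9] [ 0.03  0.06 -0.01] 24.52
0.03 [-0.0011  0.0019  0.0299] [-0.2  0.1 -0.2] [ 0.01 -0.03 -0.02] 24.77
0.028 [-0.0011  0.0018  0.0279] [-0.3  0.4 -1.1] [ 0.03 -0.04 -0.  ] 25.02
0.026 [-0.0011  0.0018  0.0259] [ 0.7  0.7 -0.3] [0.05 0.06 0.01] 25.27
0.024 [-0.0011  0.0019  0.0239] [ 0.2  0.4 -1.2] [-0.01 -0.01 -0.04] 25.52
0.022 [-0.0011  0.0018  0.0219] [1.2 0.  0.1] [ 0.04 -0.04  0.  ] 25.77
0.02 [-0.0011  0.0018  0.0199] [ 1.8  0.6 -0.9] [-0.02  0.03 -0.01] 26.02
0.018 [-0.0011  0.0018  0.0179] [-0.2 -0.4 -0.3] [ 0.05  0.06 -0.05] 26.27
0.016 [-0.0007  0.0017  0.0162] [0.6 0.6 3.8] [ 0.01  0.08 -0.03] 26.52
0.014 [-0.0007  0.0017  0.0161] [-6.6  2.9 31.7] [ 0.52  1.19 -0.02] 26.77
```

Contact came at z≈.016, the home height, with no earlier touch, so the pins seem to be in. I'll relax the push and look before letting go.

```bash
python3 - <<'E'
from h import *
d=np.load('f0.npz');F0,M0=d['F0'],d['M0']
manip.line_to(S([-.001,.0018,.0155]),feed=.05);manip.sleep(.1);rep('rel',F0,M0)
out=[]
for n_ in("top","scene"):
    s=imaging.snapshot(n_);P=cloud(s);Q=toS(P);I=s['image'].astype(int)
    y=(I[...,0]>110)&(I[...,1]>100)&(I[...,2]<80)&~np.isnan(Q[...,0])&(np.abs(Q[...,2])<.03)&(np.abs(Q[...,0])<.1)&(np.abs(Q[...,1])<.16)
    p=Q[y]
    for a in(-1,1):
        for b in(-1,1):
            k=(p[:,0]*a>.05)&(p[:,1]*b>.11);print(n_,a,b,k.sum(),np.median(p[k][:,2]).round(4) if k.sum() else None)
    u,v=proj(s,S([0,0,.01]))[0].astype(int)
    out.append(cv2.resize(s['image'][v-65:v+65,u-95:u+95],None,fx=2.1,fy=2.1,interpolation=cv2.INTER_CUBIC))
cv2.imwrite('pics/home.png',np.hstack(out)[:,:,::-1])
E
```

```text
rel [-0.0006  0.0017  0.0161] [-0.6  1.4 14.3] [0.27 0.43 0.03] 27.12
top -1 -1 0 None
top -1 1 298 0.0041
top 1 -1 315 0.0039
top 1 1 342 0.0041
scene -1 -1 27 0.0054
scene -1 1 138 0.0055
scene 1 -1 99 0.0056
scene 1 1 197 0.0052
```

View pics/home.png

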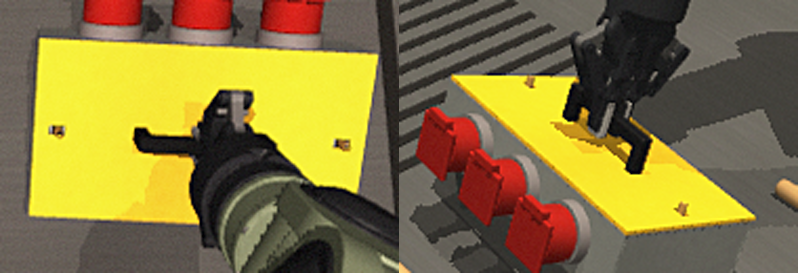

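Both pins stand through the slots, near (57,131) and (343,144) in the left view, and the plate's top reads 4 mm above the rim at every corner that could be read. I'll release and back off along the normal.

```bash
python3 - <<'E'
from h import *
manip.line_to(S([-.0007,.0018,.0161]),feed=.05);print(F()-np.load('f0.npz')['F0'])
jaws.release();manip.sleep(.2)
manip.line_to(S([-.0007,.0018,.14]),feed=.12)
manip.move_pose([.40,.25,.28],ori(1,np.eye(3)));manip.sleep(.3)
for n_ in("top","scene"):
    s=imaging.snapshot(n_);P=cloud(s);Q=toS(P);I=s['image'].astype(int)
    p=Q[(I[...,0]>110)&(I[...,1]>100)&(I[...,2]<80)&~np.isnan(Q[...,0])&(np.abs(Q[...,2])<.03)&(np.abs(Q[...,0])<.1)&(np.abs(Q[...,1])<.16)]
    print(n_,[np.median(p[(p[:,0]*a>.05)&(p[:,1]*b>.11)][:,2]).round(4) for a in(-1,1) for b in(-1,1)])
    cv2.imwrite(f'pics/end_{n_}.png',s['image'][:,:,::-1])
print(status.current_clock())
E
```

```text
[-1.13788767  0.46473219  7.65675851]
top [np.float64(0.004), np.float64(0.004), np.float64(0.0041), np.float64(0.004)]
scene [np.float64(0.0056), np.float64(0.0056), np.float64(0.0054), np.float64(0.0053)]
31.5667
```

View pics/end_top.png

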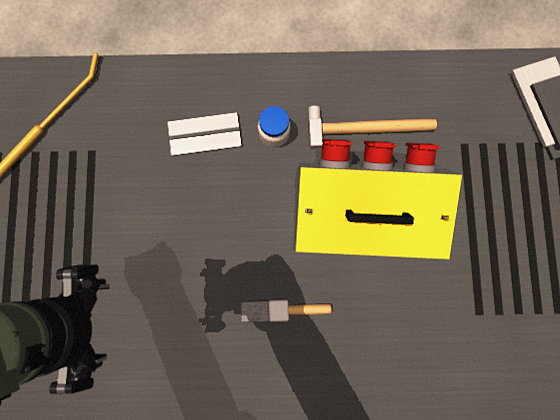

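The cover sits flat on the box with both pins through, at (309,211) and (445,218). The bystanders haven't moved and the arm is clear.

```bash
python3 -c "
from plant import workorder;print(workorder.job_done())"
```

```text
the job is handed in; nothing more can be done
None
```

The job is handed in at about 32 s: the tripped breaker (y = +60 mm) was pushed fully off and then fully on, the other two toggles were left as they were, and the cover sits flat on the rim over both pins with the other things on the bench undisturbed.

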